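Open the parts cases, compare, slide the right one to the repair mat

ROBOT

A 7-joint arm with a two-finger parallel gripper is mounted at the origin on the work surface. World frame = base frame: x ahead of the robot, y to its left, z up, the work surface at z = 0. Lengths are in m, angles in rad, forces in N, time in s.
With the tool pointing down it reaches from about 0.425 to 0.95 m from the base axis. Payload 4.7 kg.
Tool frame: the origin (TCP) lies on the mounting face of the last link; the fingertips stand 182 mm ahead of it and the grasp point (between the pads) lies 164 mm ahead of it (arm.tip_extent is the z of the fingertips in the tool frame, in m); z points along the fingers, y is the line along which they close (so a half turn about z gives the same grasp; the last joint's range is limited). The gripper opens to 87 mm and grips with 3 to 60 N. Pads are 19 mm wide; open, the fingers measure 117 mm over their backs; the gripper's body (75 mm by 190 mm) begins 51 mm behind the grasp point.
Start: joints at [1.269, 0.469, -0.049, 1.532, 0.024, 1.141, -0.082], TCP at [0.182, -0.65, 0.405] pointing down, gripper open.
Joint ranges: [-2.59, 2.59], [-0.33, 1.99], [-1.39, 1.29], [0.1, 2.45], [-1.04, 4.18], [0.21, 1.99], [-2.66, 2.66]. Speed limits (rad/s): [2.57, 2.57, 3.14, 3.14, 3.14, 3.14, 3.14].

INTERFACE

Orientations are given as a unit quaternion [x, y, z, w].
In Python, from cell import arm, eyes gives the robot as it stands.
- The arm moves only by the tool play_rows, never from a script. Its argument "steps" is a list that holds one entry, the list of rows, each a list of 6 numbers: the shift along the world's x, y, z in m, then the turn, a rotation vector about the world's x, y, z in degrees. A call has exactly 8 rows; each row is the pose to reach, as a shift and turn from the pose commanded when the call began; what a row does not reach only later rows make up. A row lasts 1/12 s, in which the tool goes at most 41.7 mm and 7.16 degrees, less where a joint would pass 70% of its speed; a pose out of reach is approached as far as the arm can. A call with a gripper value outside its range is refused whole. "gripper" is the opening, from 0 (shut) to 1 (fully open), set as the call begins (left out, the last holds). The fingers move at their own pace and stop on an object; "newtons" is the grip in N (left out, the last holds). Time passes only in rows, so rows that repeat a pose let the fingers close, or fill a call up. It gives the time, the measured TCP pose, the force, the opening and the grip force at its end, in the units of the state.
- arm.sense(): the state, without advancing time (a new reading comes with each control period).
- eyes.grab_frame(name): name is "scene" or "top"; returns a dict with "pixels" (420x560x3 uint8, red, green, blue), "range_z" (420x560 float32, m along the optical axis (not along the pixel's ray), 0 where there is no reading), "fov_y" (degrees; the focal length in pixels is half the picture's height over the tangent of half this angle, whatever the lens; pixels are square), "cx", "cy" (the principal point, pixels), "k1" (the pictures are not rectified: a ray, as slopes to the right and down, at radius r is drawn at 1 + k1 r^2 times it, then the intrinsics apply), "rvec" (rotation vector, rad) and "tvec" (3), from world to camera coordinates, as OpenCV has them. Camera axes: x right, y down, z forward; pixel columns grow to the right and rows downward; lengths in m; the calibration is good to about 2 mm. A picture is of the moment at which its call begins.
- arm.hand_in(): hands the job in; it is judged then, once.
The state is a dict: "time": time; "qpos": joint angles; "dq": joint speeds; "joint_efforts": joint torques, N m; "tool_pos": TCP position; "tcp_rot": TCP orientation; "ft_force": force on the tool from outside, world axes, zero at the start; "wrist_torque": the same for the moment, N m; "width": opening from 0.0 (shut) to 1.0 (fully open); "gripper_force": force on a finger pad.
Only numpy, scipy, OpenCV 4.12 (cv2) and the standard library are available. Lean on these libraries where they do the work, as an engineer would, in place of code of your own. Each camera call takes 0.05 s, during which the arm holds its last target. There are 200 camera calls.

TASK

The phone on the bench needs the longest of the three spare loudspeakers: open the lids of all three parts cases and leave them standing open together so the parts can be compared. Then shut the two wrong cases where they stand and slide the case with the longest speaker, lid open and speaker still in it, along the bench until it stands wholly on the blue mat, roughly square to it. Do not lift or tip the cases, leave the speakers in them, and do not disturb the phone, bottle, blower or screwdriver.

Things in the scene. Friction and masses are not known exactly. Their poses are not given: they have to be found in the camera images.
- case_left: One of three alike, unmarked stainless hinged parts cases, at the robot's left; loose, about 0.62 kg with its lid, on rubber feet. 70 mm deep (its x) by 100 mm wide (its y), 44 mm tall to the rim, 46.5 mm with the lid shut; walls 3 mm, inside 64 x 94 mm, inner floor 5 mm above the bench. Origin: centre of its underside; x points from the front (lid tab, towards the robot) to the hinge at the back, z up.
- lid_left (a joint): Lid angle of that case, rad: 0 shut, 1.92 fully open against its stop. A plain, loose hinge: the lid (0.12 kg, 2.5 mm plate with 7 mm thin skirt) falls shut below about 1.57 and falls back to the stop above it. Open, it leans back over the rear by up to 30 mm and puts the whole case's centre of mass about 8 mm behind its centre.
- left_tab (a point): Middle of the outer edge, on the underside, of that lid's pull tab: a flat tab 60 mm wide and 2.5 mm thick that sticks out 19 mm beyond the case's front wall, its underside 44 mm above the bench when shut, 89 mm from the hinge line. A fingertip fits under it.
- left_hinge (a point): Middle of that lid's hinge line, at the back rim, 35 mm behind the case's centre and 44 mm above the bench; the lid turns about the case's y axis.
- case_mid: One of three alike, unmarked stainless hinged parts cases, at the middle, farthest out; loose, about 0.62 kg with its lid, on rubber feet. 70 mm deep (its x) by 100 mm wide (its y), 44 mm tall to the rim, 46.5 mm with the lid shut; walls 3 mm, inside 64 x 94 mm, inner floor 5 mm above the bench. Origin: centre of its underside; x points from the front (lid tab, towards the robot) to the hinge at the back, z up.
- lid_mid (a joint): Lid angle of that case, rad: 0 shut, 1.92 fully open against its stop. A plain, loose hinge: the lid (0.12 kg, 2.5 mm plate with 7 mm thin skirt) falls shut below about 1.57 and falls back to the stop above it. Open, it leans back over the rear by up to 30 mm and puts the whole case's centre of mass about 8 mm behind its centre.
- mid_tab (a point): Middle of the outer edge, on the underside, of that lid's pull tab: a flat tab 60 mm wide and 2.5 mm thick that sticks out 19 mm beyond the case's front wall, its underside 44 mm above the bench when shut, 89 mm from the hinge line. A fingertip fits under it.
- mid_hinge (a point): Middle of that lid's hinge line, at the back rim, 35 mm behind the case's centre and 44 mm above the bench; the lid turns about the case's y axis.
- case_right: One of three alike, unmarked stainless hinged parts cases, at the robot's right; loose, about 0.62 kg with its lid, on rubber feet. 70 mm deep (its x) by 100 mm wide (its y), 44 mm tall to the rim, 46.5 mm with the lid shut; walls 3 mm, inside 64 x 94 mm, inner floor 5 mm above the bench. Origin: centre of its underside; x points from the front (lid tab, towards the robot) to the hinge at the back, z up.
- lid_right (a joint): Lid angle of that case, rad: 0 shut, 1.92 fully open against its stop. A plain, loose hinge: the lid (0.12 kg, 2.5 mm plate with 7 mm thin skirt) falls shut below about 1.57 and falls back to the stop above it. Open, it leans back over the rear by up to 30 mm and puts the whole case's centre of mass about 8 mm behind its centre.
- right_tab (a point): Middle of the outer edge, on the underside, of that lid's pull tab: a flat tab 60 mm wide and 2.5 mm thick that sticks out 19 mm beyond the case's front wall, its underside 44 mm above the bench when shut, 89 mm from the hinge line. A fingertip fits under it.
- right_hinge (a point): Middle of that lid's hinge line, at the back rim, 35 mm behind the case's centre and 44 mm above the bench; the lid turns about the case's y axis.
- speaker_long: Dark loudspeaker module 46 mm long (its y), 16 mm wide, 7 mm thick, 12 g, lying loose in one of the closed cases, which one varies. Origin: centre of its underside.
- speaker_middle: Dark loudspeaker module 32 mm long (its y), 16 mm wide, 7 mm thick, 12 g, lying loose in one of the closed cases, which one varies. Origin: centre of its underside.
- speaker_short: Dark loudspeaker module 20 mm long (its y), 16 mm wide, 7 mm thick, 12 g, lying loose in one of the closed cases, which one varies. Origin: centre of its underside.
- mat: Blue silicone repair mat, 220 mm (its x) by 300 mm (its y), 1 mm thick, fixed flat on the bench in front of the robot; a case slides over its edge freely. Origin: its centre.
- phone: Smartphone lying face down on the bench at the robot's right, beside the mat, 72 mm (its x) by 150 mm (its y), 10 mm high. Origin: centre of its underside. Bystander.
- bottle: Upright small dispensing bottle, 38 mm diameter, 79 mm tall, with a needle up to 101 mm, beside the middle case. Origin: centre of its underside. Bystander.
- blower: Rubber air blower lying along its x: bulb 46 mm thick from x = -50 to +30 mm, then a nozzle 7 mm thick to x = +77 mm at 23 mm height. Beside the middle case. Origin: on the bench under it. Bystander.
- screwdriver: Precision screwdriver lying along its x, from -67 mm to +52 mm, 11 mm thick, on the near half of the mat, roughly across it (along the mat's y). Origin: on the bench under it. Bystander.

How it is judged:
On the way:
1. All three lids stand open at the same time (each beyond 1.5 rad) (value of joint each of lid_left, lid_mid, lid_right above 1.5 rad), for 0.2 s.
At the end, for the whole second after the job is handed in: Longest speaker's case at rest on the mat, speaker in it, lid open (over 1.5 rad), its centre 35 mm or more inside the mat's near/far edges and 50 mm inside its ends, square within 0.35 rad; the other two shut (under 0.08 rad) within 30 mm of where they first stood (((horizontal distance between speaker_long and case_left below 0.045 m and value of joint lid_left above 1.5 rad and x of case_left in the frame of mat between -0.075 and 0.075 m and y of case_left in the frame of mat between -0.1 and 0.1 m and angle between the x axis of case_left and the x axis of mat, either way round below 0.35 rad and linear speed of case_left below 0.02 m/s and value of joint each of lid_mid, lid_right below 0.08 rad and distance of each of case_mid, case_right from where it was at the start of the episode below 0.03 m) or (horizontal distance between speaker_long and case_mid below 0.045 m and value of joint lid_mid above 1.5 rad and x of case_mid in the frame of mat between -0.075 and 0.075 m and y of case_mid in the frame of mat between -0.1 and 0.1 m and angle between the x axis of case_mid and the x axis of mat, either way round below 0.35 rad and linear speed of case_mid below 0.02 m/s and value of joint each of lid_left, lid_right below 0.08 rad and distance of each of case_left, case_right from where it was at the start of the episode below 0.03 m) or (horizontal distance between speaker_long and case_right below 0.045 m and value of joint lid_right above 1.5 rad and x of case_right in the frame of mat between -0.075 and 0.075 m and y of case_right in the frame of mat between -0.1 and 0.1 m and angle between the x axis of case_right and the x axis of mat, either way round below 0.35 rad and linear speed of case_right below 0.02 m/s and value of joint each of lid_left, lid_mid below 0.08 rad and distance of each of case_left, case_mid from where it was at the start of the episode below 0.03 m))); the robot touches nothing.
It fails at once if The phone, bottle, blower or screwdriver is shifted more than 20 mm (distance of any of phone, bottle, blower, screwdriver from where it was at the start of the episode above 0.02 m).
It fails at once if A case is lifted off the bench (more than 15 mm) or tipped (more than 0.25 rad) (height (world z) of any of case_left, case_mid, case_right above 0.015 m or angle between any of case_left, case_mid, case_right's own z axis and vertical above 0.25 rad).
It fails at once if A loudspeaker is taken out of its case (height (world z) of any of speaker_long, speaker_middle, speaker_short above 0.06 m).
It also fails if it takes over 72 s, if anything falls off the work surface, if the arm or the gripper's body presses on something with over 40 N, if the wrist force passes 120 N, or if a joint passes its speed limit or range.

## Working session

There is one attempt and no reset: what is moved stays moved. The work goes in short steps, Python scripts to look and compute and a tool call to move; the robot and the scene stay as the last step left them, time stands still between calls to the robot, and variables do not carry over. Pictures are saved under pics/ and viewed, at most 10 in all, crops included, and the job is handed in when it is done.

Besides the shell and the picture viewer there is one more tool, called as name(argument=value, ...), one argument or row to a line, values as JSON. play_rows: Moves the arm, as the interface text tells. Its arguments: {"type":"object","properties":{"steps":{"type":"array"},"gripper":{"type":"number"},"newtons":{"type":"number"}},"required":["steps"]}

```bash
mkdir -p pics; ls; cat > h.py <<'E'
import numpy as np, cv2
from cell import arm, eyes
def cloud(f):
    h,w=f["range_z"].shape; F=h/2/np.tan(np.radians(f["fov_y"])/2)
    K=np.array([[F,0,f["cx"]],[0,F,f["cy"]],[0,0,1]]); d=np.array([f["k1"],0,0,0,0.])
    u,v=np.meshgrid(np.arange(w),np.arange(h)); p=np.stack([u,v],-1).reshape(-1,1,2).astype(float)
    r=cv2.undistortPoints(p,K,d).reshape(h,w,2); z=f["range_z"]
    c=np.stack([r[...,0]*z,r[...,1]*z,z],-1); R=cv2.Rodrigues(np.array(f["rvec"],float))[0]
    P=(c-np.array(f["tvec"]))@R; P[z==0]=np.nan; return P
def save(f,n): cv2.imwrite("pics/"+n,cv2.cvtColor(f["pixels"],cv2.COLOR_RGB2BGR))
E
python3 - <<'E'
from h import *
for n in("top","scene"):
    f=eyes.grab_frame(n); save(f,n+"0.png"); P=cloud(f); np.save(n+"0.npy",P)
    R=cv2.Rodrigues(np.array(f["rvec"],float))[0]; print(n,-R.T@np.array(f["tvec"]),R[2])
print(arm.sense())
E
```

```text
pics
top [0.43211443 0.02413103 0.99015592] [ 0.0808961  -0.03963882 -0.99593403]
scene [1.07507808 0.11028635 0.8594508 ] [-0.55986938 -0.10290897 -0.82216545]
{'time': 0.1, 'qpos': array([ 1.26908254,  0.46939711, -0.04859384,  1.53353799,  0.02407798,
        1.14098823, -0.08229212]), 'dq': array([ 0.00098475, -0.00281291, -0.00125009, -0.00403099, -0.00075605,
       -0.00184518,  0.00073641]), 'joint_efforts': array([ 8.38137330e-04, -5.09166563e+01, -8.13197019e-02, -2.36829579e+01,
       -6.15264033e-02,  3.44230095e-02,  5.47118225e-05]), 'tool_pos': array([ 0.18184556, -0.64983496,  0.40379503]), 'tcp_rot': array([ 9.90708857e-01,  1.35997054e-01, -1.38154416e-04, -8.62128998e-04]), 'ft_force': array([0.40404153, 0.26807219, 0.03802311]), 'wrist_torque': array([-0.01001047, -0.02710489,  0.01940337]), 'gripper_force': 0.0, 'width': 1.0008712544968854}
```

View pics/top0.png

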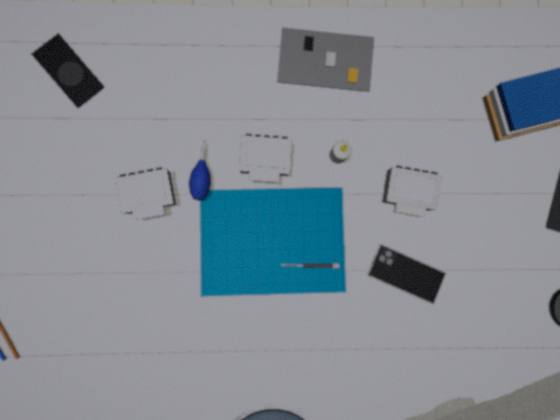

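View pics/scene0.png

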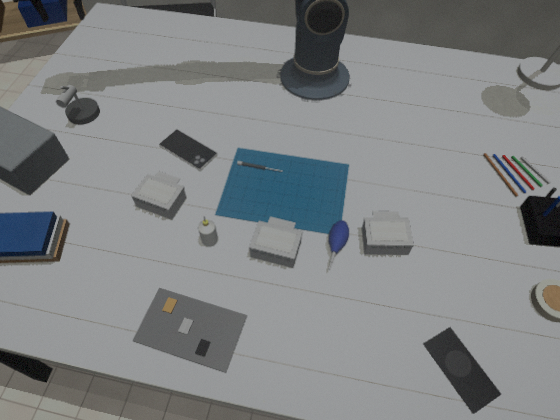

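The top view shows three cases: left near (146,192), middle (266,155) and right (413,190). The mat is centred near (273,242), with the screwdriver across it at (310,266). The blower is at (200,180), the bottle at (342,150) and the phone at (407,273). Next I'll measure the poses.

```bash
python3 - <<'E'
from h import *
import cv2
img=cv2.imread("pics/top0.png"); P=np.load("top0.npy"); S=np.load("scene0.npy")
print("bench z",np.nanmedian(P[320:340,200:300,2]),np.nanmedian(S[300:310,230:300,2]))
win={"left":(108,160,185,225),"mid":(230,125,300,188),"right":(378,155,450,222)}
sw={"left":(355,200,420,260),"mid":(240,210,310,270),"right":(125,165,195,220)}
for n in win:
  for nm,C,(a,b,c,d) in(("top",P,win[n]),("sc",S,sw[n])):
    Q=C[b:d,a:c].reshape(-1,3); Q=Q[(Q[:,2]>.038)&(Q[:,2]<.055)]
    if n=="left" and nm=="top": pass
    r=cv2.minAreaRect(Q[:,:2].astype(np.float32)*1000)
    print(n,nm,len(Q),"zmed",np.median(Q[:,2]).round(4),"rect",np.round(r[0],1),np.round(r[1],1),round(r[2],1))
    # hist profile of widths
hsv=cv2.cvtColor(img,cv2.COLOR_BGR2HSV)
m=((hsv[...,0]>85)&(hsv[...,0]<110)&(hsv[...,1]>120)).astype(np.uint8); m[:, :190]=0; m[:,360:]=0
Q=P[m>0]; Q=Q[np.abs(Q[:,2])<.008]; r=cv2.minAreaRect(Q[:,:2].astype(np.float32)*1000); print("mat",r)
for nm,(a,b,c,d),lo in(("bottle",(328,135,356,168),.03),("blower",(185,135,214,203),.012),("phone",(365,240,450,305),.005),("screw",(275,258,345,274),.004)):
    Q=P[b:d,a:c].reshape(-1,3); Q=Q[Q[:,2]>lo]; print(nm,len(Q),Q.min(0).round(3),Q.max(0).round(3))
E
```

```text
bench z -0.0006014062503690124 0.0006336899571757412
left top 2227 zmed 0.0459 rect [536.7 250.1] [ 94.1 102.5] 11.3
left sc 1552 zmed 0.0474 rect [537.9 248.1] [ 96.2 104.3] 10.3
mid top 2100 zmed 0.0459 rect [609.1  12.2] [101.8  95.2] 85.6
mid sc 1620 zmed 0.0475 rect [609.8   8.9] [102.1  95.4] 86.0
right top 2101 zmed 0.046 rect [ 539.7 -287.6] [101.8  94.1] 79.5
right sc 1313 zmed 0.047 rect [ 542.3 -289. ] [104.4  95.7] 78.2
mat ((442.10125732421875, -2.9589385986328125), (217.063232421875, 297.2598876953125), 0.9758864045143127)
bottle 315 [ 0.604 -0.159  0.031] [ 0.639 -0.122  0.098]
blower 753 [0.525 0.123 0.018] [0.651 0.168 0.048]
phone 2380 [ 0.309 -0.361  0.005] [ 0.433 -0.2    0.014]
screw 225 [ 0.376 -0.143  0.004] [ 0.406 -0.014  0.014]
```

play_rows(
  steps=[
    [[0.024,0.028,0,0,0,-3],[0.048,0.056,0,0,0,-6],[0.072,0.084,0,0,0,-9],[0.096,0.112,0,0,0,-12],[0.12,0.14,0,0,0,-15],[0.144,0.168,0,0,0,-18],[0.168,0.196,0,0,0,-21],[0.192,0.224,0,0,0,-24]],
  ],
  gripper=1,
  newtons=10,
)

```text
time: 0.77
tool_pos: [0.3746, -0.4244, 0.4045]
tcp_rot: [0.997, -0.074, -0.0, -0.0]
ft_force: [0.4, -0.8, -0.4]
width: 0.995
gripper_force: 0.0
```

play_rows(
  steps=[
    [[0.024,0.028,0,0,0,-2.6],[0.048,0.056,0,0,0,-2.6],[0.072,0.084,0,0,0,-2.6],[0.096,0.112,0,0,0,-2.6],[0.124,0.146,0,0,0,-2.6],[0.124,0.146,-0.03,0,0,-2.6],[0.124,0.146,-0.06,0,0,-2.6],[0.124,0.146,-0.09,0,0,-2.6]],
  ],
)

```text
time: 1.43
tool_pos: [0.4985, -0.2788, 0.3139]
tcp_rot: [0.996, -0.094, 0.001, 0.0]
ft_force: [-0.9, -0.8, -1.4]
width: 0.998
gripper_force: 0.0
```

```bash
python3 - <<'E'
from h import *
s=arm.sense(); print(s["time"],s["tool_pos"],s["qpos"].round(2),s["ft_force"].round(2))
from scipy.spatial.transform import Rotation as R
print(R.from_quat(s["tcp_rot"]).as_matrix().round(3))
f=eyes.grab_frame("top"); save(f,"t1.png"); P=cloud(f); s=arm.sense(); print(s["tool_pos"])
E
```

```text
1.4333 [ 0.49849777 -0.27881648  0.31391407] [ 0.55  0.4  -0.15  1.87  0.08  0.87 -1.39] [-0.91 -0.8  -1.42]
[[ 0.982 -0.188  0.001]
 [-0.188 -0.982 -0.   ]
 [ 0.001  0.    -1.   ]]
[ 0.49595993 -0.2784561   0.30747557]
```

play_rows(
  steps=[
    [[0,0,-0.03,0,0,0],[0,0,-0.055,0,0,0],[0,0,-0.075,0,0,0],[0,0,-0.09,0,0,0],[0,0,-0.096,0,0,0],[0,0,-0.096,0,0,0],[0,0,-0.096,0,0,0],[0,0,-0.096,0,0,0]],
  ],
)

```text
time: 2.15
tool_pos: [0.4984, -0.2804, 0.2201]
tcp_rot: [0.995, -0.096, 0.001, 0.0]
ft_force: [-0.3, -0.5, 0.0]
width: 1.004
gripper_force: 0.0
```

```bash
python3 - <<'E'
from h import *
s=arm.sense(); print(s["time"],s["tool_pos"],s["ft_force"].round(2))
f=eyes.grab_frame("scene"); g=f["pixels"][120:260,90:270]; 
cv2.imwrite("pics/s1.png",cv2.resize(g[...,::-1],None,fx=4,fy=4,interpolation=cv2.INTER_CUBIC))
E
```

```text
2.15 [ 0.49844408 -0.28035354  0.22011588] [-0.32 -0.48  0.04]
```

View pics/s1.png

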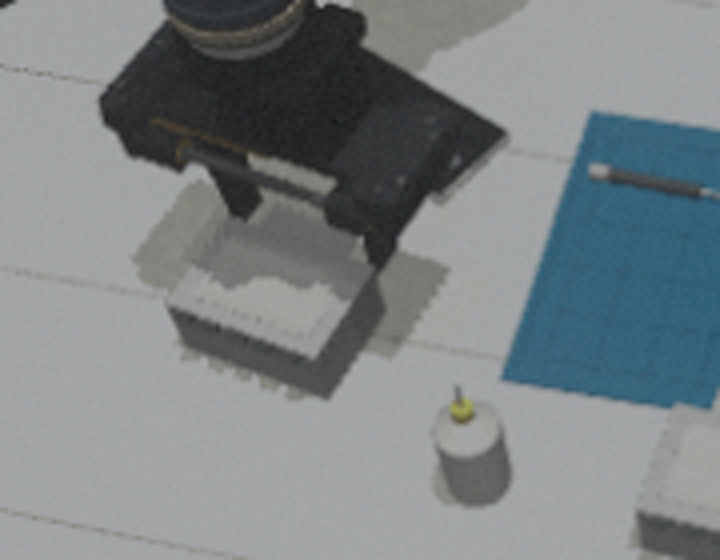

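The fingers stand either side of the right case's tab, around (240,200) and (380,255) in the crop, clear of the case. Now I'll close on the tab edges.

play_rows(
  steps=[
    [[0,0,0,0,0,0],[0,0,0,0,0,0],[0,0,0,0,0,0],[0,0,0,0,0,0],[0,0,0,0,0,0],[0,0,0,0,0,0],[0,0,0,0,0,0],[0,0,0,0,0,0]],
  ],
  gripper=0.3,
  newtons=10,
)

```text
time: 2.87
tool_pos: [0.4979, -0.2802, 0.2189]
tcp_rot: [0.995, -0.096, 0.0, 0.0]
ft_force: [0.1, -0.4, 1.9]
width: 0.684
gripper_force: 10.0
```

play_rows(
  steps=[
    [[0.001,0,0.01,0,0,0],[0.002,-0.0005,0.021,0,0,0],[0.0055,-0.001,0.0305,0,0,0],[0.01,-0.002,0.04,0,0,0],[0.015,-0.003,0.049,0,0,0],[0.0215,-0.004,0.057,0,0,0],[0.0285,-0.0055,0.064,0,0,0],[0.037,-0.007,0.0705,0,0,0]],
  ],
)

```text
time: 3.53
tool_pos: [0.5354, -0.287, 0.2899]
tcp_rot: [0.995, -0.096, -0.0, -0.0]
ft_force: [0.7, 0.6, -3.5]
width: 0.687
gripper_force: 10.0
```

play_rows(
  steps=[
    [[0.009,-0.0017,0.005,0,0,0],[0.018,-0.0035,0.0095,0,0,0],[0.028,-0.0055,0.0125,0,0,0],[0.038,-0.0075,0.014,0,0,0],[0.048,-0.0095,0.0145,0,0,0],[0.058,-0.0115,0.0135,0,0,0],[0.068,-0.013,0.0115,0,0,0],[0.068,-0.013,0.0115,0,0,0]],
  ],
)

```text
time: 4.2
tool_pos: [0.6043, -0.3001, 0.2995]
tcp_rot: [0.995, -0.095, -0.001, -0.0]
ft_force: [-1.3, -0.0, -3.5]
width: 0.682
gripper_force: 10.0
```

play_rows(
  steps=[
    [[0,0,0,0,0,0],[0,0,0,0,0,0],[0,0,0,0,0,0],[0,0,0.02,0,0,0],[0,0,0.05,0,0,0],[0,0,0.08,0,0,0],[0,0,0.1,0,0,0],[0,0,0.1,0,0,0]],
  ],
  gripper=1,
)

```text
time: 4.87
tool_pos: [0.6038, -0.3005, 0.4079]
tcp_rot: [0.995, -0.096, 0.006, 0.002]
ft_force: [0.4, -0.2, 0.7]
width: 0.995
gripper_force: 0.0
```

```bash
python3 - <<'E'
from h import *
s=arm.sense(); print(s["time"],s["tool_pos"],s["ft_force"].round(2))
f=eyes.grab_frame("scene"); save(f,"s2.png")
E
```

```text
4.8667 [ 0.60382907 -0.30047717  0.40786185] [ 0.35 -0.24  0.72]
```

View pics/s2.png

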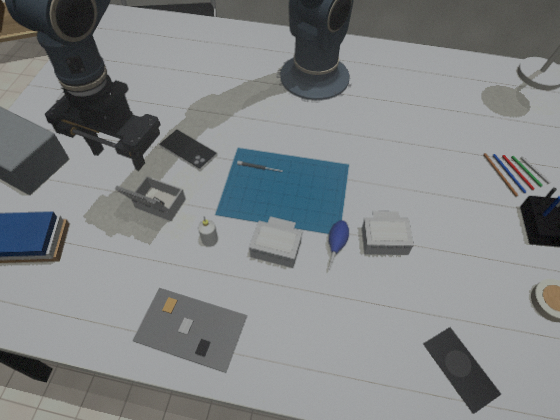

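The right lid stands open at (135,195) with a small speaker inside at (158,200), and nothing else has moved. On to the middle case.

play_rows(
  steps=[
    [[-0.004,0.036,0,0,0,1],[-0.008,0.072,0,0,0,2],[-0.012,0.108,0,0,0,3],[-0.016,0.144,0,0,0,4],[-0.02,0.18,0,0,0,5],[-0.025,0.216,0,0,0,6],[-0.03,0.252,0,0,0,6.8],[-0.034,0.288,0,0,0,6.8]],
  ],
)

```text
time: 5.58
tool_pos: [0.5677, -0.0106, 0.4001]
tcp_rot: [0.999, -0.036, -0.001, 0.0]
ft_force: [0.1, 0.5, 0.1]
width: 1.001
gripper_force: 0.0
```

play_rows(
  steps=[
    [[-0.003,0.026,-0.02,0,0,0],[-0.003,0.026,-0.055,0,0,0],[-0.003,0.026,-0.09,0,0,0],[-0.003,0.026,-0.125,0,0,0],[-0.003,0.026,-0.155,0,0,0],[-0.003,0.026,-0.175,0,0,0],[-0.003,0.026,-0.182,0,0,0],[-0.003,0.026,-0.182,0,0,0]],
  ],
)

```text
time: 6.25
tool_pos: [0.5648, 0.0138, 0.2166]
tcp_rot: [0.999, -0.036, -0.002, 0.0]
ft_force: [0.3, -0.6, 0.5]
width: 1.003
gripper_force: 0.0
```

play_rows(
  steps=[
    [[0,0,0,0,0,0],[0,0,0,0,0,0],[0,0,0,0,0,0],[0,0,0,0,0,0],[0,0,0,0,0,0],[0,0,0,0,0,0],[0,0,0,0,0,0],[0,0,0,0,0,0]],
  ],
  gripper=0.3,
)

```text
time: 6.92
tool_pos: [0.5662, 0.0141, 0.2195]
tcp_rot: [0.999, -0.036, 0.001, -0.0]
ft_force: [-1.1, 0.3, 5.8]
width: 0.68
gripper_force: 10.0
```

play_rows(
  steps=[
    [[0.001,0,0.01,0,0,0],[0.002,0,0.021,0,0,0],[0.0055,-0.0005,0.0305,0,0,0],[0.01,-0.0007,0.04,0,0,0],[0.0155,-0.001,0.049,0,0,0],[0.022,-0.0015,0.057,0,0,0],[0.029,-0.002,0.064,0,0,0],[0.0375,-0.0027,0.0705,0,0,0]],
  ],
)

```text
time: 7.58
tool_pos: [0.6038, 0.0114, 0.2899]
tcp_rot: [0.999, -0.036, -0.0, -0.0]
ft_force: [0.9, 1.7, -3.3]
width: 0.683
gripper_force: 10.0
```

play_rows(
  steps=[
    [[0.009,-0.0007,0.005,0,0,0],[0.0185,-0.0013,0.0095,0,0,0],[0.0285,-0.002,0.0125,0,0,0],[0.0385,-0.003,0.014,0,0,0],[0.049,-0.0035,0.0145,0,0,0],[0.059,-0.0043,0.0135,0,0,0],[0.069,-0.005,0.0115,0,0,0],[0.069,-0.005,0.0115,0,0,0]],
  ],
)

```text
time: 8.25
tool_pos: [0.6736, 0.0058, 0.2997]
tcp_rot: [0.999, -0.037, -0.001, 0.0]
ft_force: [-1.1, -0.5, -1.2]
width: 0.68
gripper_force: 10.0
```

play_rows(
  steps=[
    [[0,0,0,0,0,0],[0,0,0,0,0,0],[0,0,0,0,0,0],[0,0,0.02,0,0,0],[0,0,0.05,0,0,0],[0,0,0.08,0,0,0],[0,0,0.1,0,0,0],[0,0,0.1,0,0,0]],
  ],
  gripper=1,
)

```text
time: 8.92
tool_pos: [0.6733, 0.0067, 0.4076]
tcp_rot: [0.999, -0.036, 0.006, -0.0]
ft_force: [0.6, 0.3, 1.4]
width: 0.996
gripper_force: 0.0
```

play_rows(
  steps=[
    [[-0.022,0.029,0,0,0,2],[-0.044,0.058,0,0,0,4],[-0.066,0.087,0,0,0,6],[-0.088,0.116,0,0,0,8],[-0.11,0.146,0,0,0,10],[-0.133,0.176,0,0,0,12],[-0.156,0.206,0,0,0,14],[-0.178,0.235,0,0,0,15]],
  ],
)

```text
time: 9.58
tool_pos: [0.4925, 0.2425, 0.4009]
tcp_rot: [0.995, 0.095, 0.0, 0.0]
ft_force: [0.3, 0.7, 0.6]
width: 0.999
gripper_force: 0.0
```

play_rows(
  steps=[
    [[0,0,-0.02,0,0,0],[0,0,-0.055,0,0,0],[0,0,-0.09,0,0,0],[0,0,-0.125,0,0,0],[0,0,-0.155,0,0,0],[0,0,-0.175,0,0,0],[0,0,-0.182,0,0,0],[0,0,-0.182,0,0,0]],
  ],
)

```text
time: 10.25
tool_pos: [0.4937, 0.2409, 0.2172]
tcp_rot: [0.996, 0.095, -0.002, 0.001]
ft_force: [-0.4, 0.6, -0.7]
width: 0.998
gripper_force: 0.0
```

play_rows(
  steps=[
    [[0,0,0,0,0,0],[0,0,0,0,0,0],[0,0,0,0,0,0],[0,0,0,0,0,0],[0,0,0,0,0,0],[0,0,0,0,0,0],[0,0,0,0,0,0],[0,0,0,0,0,0]],
  ],
  gripper=0.3,
)

```text
time: 10.92
tool_pos: [0.4946, 0.2416, 0.2195]
tcp_rot: [0.996, 0.094, 0.001, -0.0]
ft_force: [-1.3, 1.1, 5.6]
width: 0.678
gripper_force: 10.0
```

play_rows(
  steps=[
    [[0.001,0,0.01,0,0,0],[0.002,0.0005,0.021,0,0,0],[0.0055,0.001,0.0305,0,0,0],[0.01,0.002,0.04,0,0,0],[0.015,0.003,0.049,0,0,0],[0.0215,0.004,0.057,0,0,0],[0.0285,0.0055,0.064,0,0,0],[0.037,0.007,0.0705,0,0,0]],
  ],
)

```text
time: 11.58
tool_pos: [0.5318, 0.2484, 0.2899]
tcp_rot: [0.996, 0.094, -0.0, -0.0]
ft_force: [1.0, 1.6, -2.8]
width: 0.681
gripper_force: 10.0
```

play_rows(
  steps=[
    [[0.009,0.0017,0.005,0,0,0],[0.018,0.0035,0.0095,0,0,0],[0.028,0.0055,0.0125,0,0,0],[0.038,0.0075,0.014,0,0,0],[0.048,0.0095,0.0145,0,0,0],[0.058,0.0115,0.0135,0,0,0],[0.068,0.013,0.0115,0,0,0],[0.068,0.013,0.0115,0,0,0]],
  ],
)

```text
time: 12.25
tool_pos: [0.601, 0.2608, 0.2995]
tcp_rot: [0.996, 0.094, -0.0, 0.0]
ft_force: [-1.0, -0.3, -2.6]
width: 0.683
gripper_force: 10.0
```

play_rows(
  steps=[
    [[0,0,0,0,0,0],[0,0,0,0,0,0],[0,0,0,0,0,0],[0,0,0.02,0,0,0],[0,0,0.05,0,0,0],[0,0,0.08,0,0,0],[0,0,0.1,0,0,0],[0,0,0.1,0,0,0]],
  ],
  gripper=1,
)

```text
time: 12.92
tool_pos: [0.6, 0.2623, 0.4076]
tcp_rot: [0.996, 0.094, 0.006, -0.002]
ft_force: [-1.0, 1.0, 0.3]
width: 0.995
gripper_force: 0.0
```

play_rows(
  steps=[
    [[0.01,0.025,0.01,0,0,0],[0.02,0.05,0.02,0,0,0],[0.03,0.08,0.03,0,0,0],[0.04,0.11,0.03,0,0,0],[0.04,0.13,0.03,0,0,0],[0.04,0.14,0.03,0,0,0],[0.04,0.14,0.03,0,0,0],[0.04,0.14,0.03,0,0,0]],
  ],
)

```text
time: 13.58
tool_pos: [0.6391, 0.401, 0.4304]
tcp_rot: [0.996, 0.095, -0.0, 0.001]
ft_force: [-0.1, -1.0, 1.2]
width: 1.005
gripper_force: 0.0
```

```bash
python3 - <<'E'
from h import *
s=arm.sense(); print(s["time"],s["tool_pos"],s["ft_force"].round(2))
f=eyes.grab_frame("top"); save(f,"t2f.png"); P=cloud(f); np.save("t2.npy",P)
a=f["pixels"][...,::-1]
L=[a[150:225,100:190],a[120:195,225:315],a[150:225,370:460]]
row=np.hstack([cv2.resize(x,(265,221),interpolation=cv2.INTER_CUBIC) for x in L])
cv2.imwrite("pics/t2.png",np.vstack([row,cv2.resize(a,(480,360))[:, :] if 0 else np.zeros((1,795,3),np.uint8)]))
f=eyes.grab_frame("scene"); save(f,"s3.png"); np.save("s3.npy",cloud(f))
E
```

```text
13.5833 [0.63907383 0.40096203 0.43036481] [-0.1  -1.02  1.23]
```

View pics/t2.png

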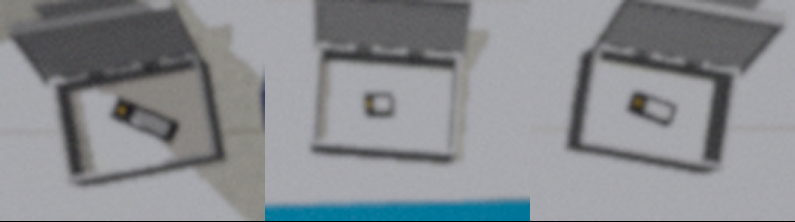

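All three lids are open. The left case holds the longest speaker, about 65 px against 30 px (middle) and 46 px (right), which fits 46, 20 and 32 mm. Now I'll measure the rims and lids.

```bash
python3 - <<'E'
from h import *
img=cv2.imread("pics/t2f.png"); P=np.load("t2.npy"); S=np.load("s3.npy")
C={"left":(.5437,.2503),"mid":(.616,.010),"right":(.5474,-.2895)}
for n,c in C.items():
  for nm,A in(("top",P),("sc",S)):
    Q=A.reshape(-1,3); Q=Q[(np.abs(Q[:,0]-c[0])<.12)&(np.abs(Q[:,1]-c[1])<.075)]
    r=Q[(Q[:,2]>.036)&(Q[:,2]<.047)&(Q[:,0]<c[0]+.06)]
    if len(r)>20: r_=cv2.minAreaRect(r[:,:2].astype(np.float32)*1000); print(n,nm,len(r),"rim",np.round(r_[0],1),np.round(r_[1],1),round(r_[2],1))
    l=Q[(Q[:,2]>.11)]; 
    if len(l): print("   lid zmax",np.percentile(l[:,2],98).round(4),"top x,y mean",l[l[:,2]>.12].mean(0).round(4))
D=P[150:225,100:190]; I=img[150:225,100:190].max(2)
m=(I<70)&(D[...,2]<.02)&(D[...,2]>.0)&(abs(D[...,0]-.5437)<.03)&(abs(D[...,1]-.25)<.042); Q=D[m]; print("spk",m.sum(),Q.min(0),Q.max(0),np.median(Q,0))
E
```

```text
left top 400 rim [545.8 251. ] [ 72.6 102.4] 10.9
   lid zmax 0.6864 top x,y mean [0.5065 0.219  0.576 ]
left sc 268 rim [547.  248.5] [ 78.4 101.4] 10.6
   lid zmax 0.6156 top x,y mean [0.6009 0.302  0.5433]
mid top 363 rim [619.3  10.7] [99.8 73.5] 85.7
   lid zmax 0.1275 top x,y mean [0.6825 0.0057 0.1245]
mid sc 250 rim [620.4   7.1] [100.4  77.4] 86.0
   lid zmax 0.129 top x,y mean [0.6847 0.0018 0.1267]
right top 414 rim [ 552.1 -290.4] [100.8  73.6] 79.5
   lid zmax 0.1278 top x,y mean [ 0.614  -0.3014  0.1242]
right sc 259 rim [ 553.7 -290.8] [102.3  76.5] 79.9
   lid zmax 0.1295 top x,y mean [ 0.6176 -0.3031  0.1269]
spk 42 [0.53475952 0.22857601 0.00677148] [0.57356633 0.28419844 0.01730248] [0.55134886 0.26099359 0.01107799]
```

play_rows(
  steps=[
    [[0.004,-0.037,0,0,0,-2],[0.008,-0.074,-0.004,0,0,-4],[0.012,-0.111,-0.008,0,0,-6],[0.016,-0.148,-0.012,0,0,-8],[0.02,-0.185,-0.016,0,0,-10],[0.024,-0.222,-0.02,0,0,-12],[0.028,-0.259,-0.02,0,0,-14],[0.031,-0.296,-0.02,0,0,-15]],
  ],
)

```text
time: 14.35
tool_pos: [0.67, 0.1011, 0.411]
tcp_rot: [0.999, -0.039, 0.0, 0.001]
ft_force: [0.3, 0.5, 0.3]
width: 1.002
gripper_force: 0.0
```

play_rows(
  steps=[
    [[0.004,-0.036,0,0,0,0],[0.008,-0.07,0,0,0,0],[0.0105,-0.0995,0,0,0,0],[0.0105,-0.0995,-0.035,0,0,0],[0.0105,-0.0995,-0.07,0,0,0],[0.0105,-0.0995,-0.1,0,0,0],[0.0105,-0.0995,-0.112,0,0,0],[0.0105,-0.0995,-0.112,0,0,0]],
  ],
)

```text
time: 15.02
tool_pos: [0.6797, 0.0039, 0.296]
tcp_rot: [0.999, -0.037, -0.003, 0.001]
ft_force: [-0.1, -0.1, -0.7]
width: 0.999
gripper_force: 0.0
```

play_rows(
  steps=[
    [[0,0,0,0,0,0],[0,0,0,0,0,0],[0,0,0,0,0,0],[0,0,0,0,0,0],[0,0,0,0,0,0],[0,0,0,0,0,0],[0,0,0,0,0,0],[0,0,0,0,0,0]],
  ],
  gripper=0.3,
)

```text
time: 15.68
tool_pos: [0.6814, 0.0057, 0.2998]
tcp_rot: [0.999, -0.036, 0.001, 0.0]
ft_force: [-0.2, -0.4, 4.4]
width: 0.683
gripper_force: 10.0
```

play_rows(
  steps=[
    [[-0.01,0.0007,0.003,0,0,0],[-0.02,0.0015,0.0045,0,0,0],[-0.0305,0.002,0.005,0,0,0],[-0.041,0.003,0.0045,0,0,0],[-0.051,0.0037,0.002,0,0,0],[-0.061,0.0045,-0.001,0,0,0],[-0.07,0.005,-0.0055,0,0,0],[-0.079,0.0058,-0.011,0,0,0]],
  ],
)

```text
time: 16.35
tool_pos: [0.6001, 0.0114, 0.2873]
tcp_rot: [0.999, -0.036, -0.001, 0.0]
ft_force: [1.5, -1.5, -1.7]
width: 0.684
gripper_force: 10.0
```

play_rows(
  steps=[
    [[-0.008,0.0005,-0.0065,0,0,0],[-0.015,0.001,-0.014,0,0,0],[-0.021,0.0015,-0.0225,0,0,0],[-0.0265,0.002,-0.0315,0,0,0],[-0.0305,0.002,-0.041,0,0,0],[-0.033,0.0025,-0.051,0,0,0],[-0.0345,0.0025,-0.0615,0,0,0],[-0.035,0.0025,-0.068,0,0,0]],
  ],
)

```text
time: 17.02
tool_pos: [0.5668, 0.014, 0.2191]
tcp_rot: [0.999, -0.036, -0.001, 0.0]
ft_force: [-2.3, -2.7, 14.7]
width: 0.683
gripper_force: 10.0
```

play_rows(
  steps=[
    [[0,0,0,0,0,0],[0,0,0,0,0,0],[0,0,0,0,0,0],[0,0,0.02,0,0,0],[0,0,0.055,0,0,0],[0,0,0.09,0,0,0],[0,0,0.13,0,0,0],[0,0,0.17,0,0,0]],
  ],
  gripper=1,
)

```text
time: 17.68
tool_pos: [0.5664, 0.0145, 0.3911]
tcp_rot: [0.999, -0.036, -0.001, -0.0]
ft_force: [1.4, 0.3, 0.7]
width: 0.995
gripper_force: 0.0
```

play_rows(
  steps=[
    [[0.0055,-0.038,0.01,0,0,-1],[0.011,-0.077,0.01,0,0,-2],[0.0165,-0.116,0.01,0,0,-3],[0.0225,-0.155,0.01,0,0,-4],[0.028,-0.194,0.01,0,0,-5],[0.034,-0.233,0.01,0,0,-6],[0.0395,-0.272,0.01,0,0,-6.8],[0.0455,-0.3155,0.01,0,0,-6.8]],
  ],
)

```text
time: 18.35
tool_pos: [0.6123, -0.3001, 0.3997]
tcp_rot: [0.995, -0.095, -0.0, -0.0]
ft_force: [0.7, -0.0, 0.1]
width: 0.996
gripper_force: 0.0
```

play_rows(
  steps=[
    [[0,0,-0.01,0,0,0],[0,0,-0.035,0,0,0],[0,0,-0.065,0,0,0],[0,0,-0.09,0,0,0],[0,0,-0.101,0,0,0],[0,0,-0.101,0,0,0],[0,0,-0.101,0,0,0],[0,0,-0.101,0,0,0]],
  ],
)

```text
time: 19.02
tool_pos: [0.6128, -0.2992, 0.3006]
tcp_rot: [0.995, -0.096, 0.001, 0.0]
ft_force: [0.5, -1.7, 0.4]
width: 1.001
gripper_force: 0.0
```

play_rows(
  steps=[
    [[0,0,0,0,0,0],[0,0,0,0,0,0],[0,0,0,0,0,0],[0,0,0,0,0,0],[0,0,0,0,0,0],[0,0,0,0,0,0],[0,0,0,0,0,0],[0,0,0,0,0,0]],
  ],
  gripper=0.3,
)

```text
time: 19.68
tool_pos: [0.6122, -0.2999, 0.2993]
tcp_rot: [0.995, -0.096, 0.001, 0.001]
ft_force: [0.1, -2.3, 2.1]
width: 0.679
gripper_force: 10.0
```

play_rows(
  steps=[
    [[-0.01,0.002,0.003,0,0,0],[-0.02,0.004,0.0045,0,0,0],[-0.03,0.006,0.005,0,0,0],[-0.04,0.008,0.0045,0,0,0],[-0.05,0.01,0.002,0,0,0],[-0.06,0.0115,-0.001,0,0,0],[-0.069,0.0135,-0.0055,0,0,0],[-0.078,0.015,-0.011,0,0,0]],
  ],
)

```text
time: 20.35
tool_pos: [0.5324, -0.2842, 0.2875]
tcp_rot: [0.995, -0.096, -0.0, 0.0]
ft_force: [1.3, -3.0, -1.3]
width: 0.683
gripper_force: 10.0
```

play_rows(
  steps=[
    [[-0.008,0.0015,-0.0065,0,0,0],[-0.015,0.003,-0.014,0,0,0],[-0.021,0.004,-0.0225,0,0,0],[-0.026,0.005,-0.0315,0,0,0],[-0.03,0.006,-0.041,0,0,0],[-0.0325,0.0065,-0.051,0,0,0],[-0.034,0.0067,-0.0615,0,0,0],[-0.0345,0.0067,-0.0685,0,0,0]],
  ],
)

```text
time: 21.02
tool_pos: [0.4998, -0.2773, 0.2186]
tcp_rot: [0.995, -0.095, -0.0, -0.0]
ft_force: [-2.2, -1.0, 14.8]
width: 0.682
gripper_force: 10.0
```

play_rows(
  steps=[
    [[0,0,0,0,0,0],[0,0,0,0,0,0],[0,0,0,0,0,0],[0,0,0.02,0,0,0],[0,0,0.055,0,0,0],[0,0,0.09,0,0,0],[0,0,0.13,0,0,0],[0,0,0.17,0,0,0]],
  ],
  gripper=1,
)

```text
time: 21.68
tool_pos: [0.4995, -0.2765, 0.3906]
tcp_rot: [0.995, -0.095, -0.0, -0.001]
ft_force: [1.4, -0.8, 0.4]
width: 0.998
gripper_force: 0.0
```

```bash
python3 - <<'E'
from h import *
s=arm.sense(); print(s["time"],s["tool_pos"])
for n,w in(("top",(372,150,455,225)),("scene",0)):
  f=eyes.grab_frame(n); A=cloud(f).reshape(-1,3); save(f,n+"4.png")
  for k,c in {"left":(.5437,.2503),"mid":(.616,.010),"right":(.5474,-.2895)}.items():
    Q=A[(np.abs(A[:,0]-c[0])<.09)&(np.abs(A[:,1]-c[1])<.075)]; r=Q[(Q[:,2]>.036)&(Q[:,2]<.056)]
    q=cv2.minAreaRect(r[:,:2].astype(np.float32)*1000); print(n,k,len(r),np.percentile(r[:,2],[5,50,95]).round(4),np.round(q[0],1),np.round(q[1],1),round(q[2],1),"n>.06",(Q[:,2]>.06).sum())
E
```

```text
21.6833 [ 0.49952404 -0.27648623  0.39057674]
top left 564 [0.0376 0.0439 0.0545] [547.6 251.8] [ 76.3 103.8] 10.5 n>.06 1114
top mid 2104 [0.043  0.0459 0.0487] [611.4  11.4] [101.9  94.6] 86.0 n>.06 0
top right 535 [0.0417 0.0457 0.0488] [ 566.1 -269.1] [ 72.4 114.5] 42.6 n>.06 9270
scene left 321 [0.0368 0.0437 0.0523] [548.1 248.6] [ 77.8 102.4] 10.3 n>.06 465
scene mid 1635 [0.0446 0.0475 0.05  ] [612.2   8.1] [101.9  96.1] 86.0 n>.06 0
scene right 1327 [0.0434 0.047  0.0499] [ 544.9 -286.8] [103.7  94.2] 77.8 n>.06 6331
```

Both wrong cases read flat and shut, with nothing above 60 mm at the middle one. Now I'll go to the left case's outer side wall, grip the wall and drag it.

play_rows(
  steps=[
    [[0.002,0.036,0,0,0,2],[0.004,0.072,0,0,0,4],[0.006,0.108,0,0,0,6],[0.008,0.144,0,0,0,8],[0.01,0.18,0,0,0,10],[0.013,0.216,0,0,0,12],[0.015,0.252,0,0,0,14],[0.017,0.288,0,0,0,15.6]],
  ],
  gripper=0.4,
)

```text
time: 22.45
tool_pos: [0.5161, 0.0129, 0.3889]
tcp_rot: [0.999, 0.042, -0.0, -0.0]
ft_force: [0.7, -0.4, -1.2]
width: 0.475
gripper_force: 0.0
```

play_rows(
  steps=[
    [[0.002,0.036,0,0,0,2],[0.004,0.072,0,0,0,4],[0.006,0.108,0,0,0,6],[0.008,0.144,0,0,0,6],[0.01,0.18,0,0,0,6],[0.013,0.216,0,0,0,6],[0.015,0.252,0,0,0,6],[0.017,0.287,0,0,0,6]],
  ],
)

```text
time: 23.12
tool_pos: [0.5329, 0.2999, 0.3886]
tcp_rot: [0.996, 0.093, -0.001, -0.0]
ft_force: [0.8, -0.3, -0.3]
width: 0.401
gripper_force: 0.0
```

play_rows(
  steps=[
    [[0,0,-0.02,0,0,0],[0,0,-0.04,0,0,0],[0,0,-0.06,0,0,0],[0,0,-0.08,0,0,0],[0,0,-0.08,0,0,0],[0,0,-0.08,0,0,0],[0,0,-0.08,0,0,0],[0,0,-0.08,0,0,0]],
  ],
)

```text
time: 23.78
tool_pos: [0.5339, 0.298, 0.3108]
tcp_rot: [0.996, 0.093, 0.001, -0.001]
ft_force: [0.1, -0.1, -0.8]
width: 0.399
gripper_force: 0.0
```

```bash
python3 - <<'E'
from h import *
s=arm.sense(); print(s["time"],s["tool_pos"],s["width"],s["tcp_rot"])
f=eyes.grab_frame("scene"); g=f["pixels"][150:290,300:480]
cv2.imwrite("pics/s5.png",cv2.resize(g[...,::-1],None,fx=4,fy=4,interpolation=cv2.INTER_CUBIC))
E
```

```text
23.7833 [0.53388652 0.29802888 0.31077222] 0.3994195368140459 [ 9.95693490e-01  9.26966832e-02  1.15639381e-03 -6.80012348e-04]
```

View pics/s5.png

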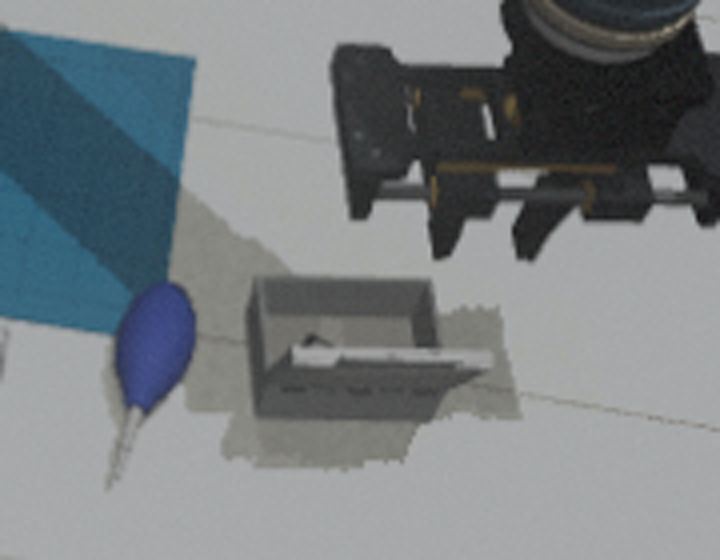

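The open left case is seen from behind, with its lid at (390,355) and the blower at (155,340). The fingers at (440,240) and (525,245) hang above the outer side wall. Next I descend and grip that wall.

play_rows(
  steps=[
    [[0,0,-0.03,0,0,0],[0,0,-0.055,0,0,0],[0,0,-0.075,0,0,0],[0,0,-0.09,0,0,0],[0,0,-0.1,0,0,0],[0,0,-0.106,0,0,0],[0,0,-0.106,0,0,0],[0,0,-0.106,0,0,0]],
  ],
)

```text
time: 24.5
tool_pos: [0.5339, 0.2978, 0.2041]
tcp_rot: [0.996, 0.093, 0.001, -0.0]
ft_force: [-0.6, -0.2, 0.8]
width: 0.4
gripper_force: 0.0
```

play_rows(
  steps=[
    [[0,0,0,0,0,0],[0,0,0,0,0,0],[0,0,0,0,0,0],[0,0,0,0,0,0],[0,0,0,0,0,0],[0,0,0,0,0,0],[0,0,0,0,0,0],[0,0,0,0,0,0]],
  ],
  gripper=0,
  newtons=30,
)

```text
time: 25.17
tool_pos: [0.5336, 0.2976, 0.2034]
tcp_rot: [0.996, 0.093, 0.0, -0.0]
ft_force: [0.8, 0.9, 1.1]
width: 0.037
gripper_force: 30.0
```

play_rows(
  steps=[
    [[-0.005,0,0,0,0,0],[-0.015,-0.001,0,0,0,0],[-0.028,-0.003,0,0,0,0],[-0.041,-0.005,0,0,0,0],[-0.054,-0.007,0,0,0,0],[-0.067,-0.009,0,0,0,0],[-0.079,-0.01,0,0,0,0],[-0.085,-0.01,0,0,0,0]],
  ],
)

```text
time: 25.83
tool_pos: [0.4472, 0.2873, 0.2034]
tcp_rot: [0.996, 0.093, 0.0, 0.0]
ft_force: [2.6, -0.2, -2.7]
width: 0.035
gripper_force: 30.0
```

```bash
cat > look.py <<'E'
from h import *
import sys
s=arm.sense(); print(s["time"],s["tool_pos"].round(4),s["width"],s["ft_force"].round(1))
c=eval(sys.argv[1])
for n in("top","scene"):
  f=eyes.grab_frame(n); A=cloud(f).reshape(-1,3); save(f,sys.argv[2]+n+".png")
  Q=A[(np.abs(A[:,0]-c[0])<.1)&(np.abs(A[:,1]-c[1])<.08)]; r=Q[(Q[:,2]>.037)&(Q[:,2]<.048)]; l=Q[(Q[:,2]>.118)&(Q[:,2]<.135)&(Q[:,0]>c[0])]
  q=cv2.minAreaRect(r[:,:2].astype(np.float32)*1000); print(n,len(r),np.round(q[0],1),np.round(q[1],1),round(q[2],1),"lidtop",len(l),l.mean(0).round(3) if len(l) else 0)
E
python3 look.py "(.46,.24)" a
```

```text
25.8333 [0.4472 0.2873 0.2034] 0.035275423126177395 [ 2.6 -0.2 -2.7]
top 128 [492.5 217.8] [ 88.3 155.2] 78.1 lidtop 575 [0.487 0.228 0.131]
scene 173 [460.5 241.2] [ 77.9 108. ] 10.9 lidtop 451 [0.485 0.242 0.13 ]
```

play_rows(
  steps=[
    [[0,-0.005,0,0,0,0],[0,-0.016,0.0005,0,0,0],[0,-0.03,0.001,0,0,-1],[0,-0.044,0.001,0,0,-2],[0,-0.058,0.001,0,0,-3],[0.001,-0.072,0.001,0,0,-4],[0.002,-0.086,0.001,0,0,-5],[0.003,-0.1,0.001,0,0,-6]],
  ],
)

```text
time: 26.6
tool_pos: [0.4515, 0.1853, 0.204]
tcp_rot: [0.999, 0.039, -0.0, 0.0]
ft_force: [0.3, 0.6, -6.2]
width: 0.031
gripper_force: 30.0
```

play_rows(
  steps=[
    [[0.001,-0.014,0,0,0,-1],[0.002,-0.028,0,0,0,-2],[0.003,-0.042,0,0,0,-3],[0.004,-0.056,0,0,0,-4],[0.005,-0.07,0,0,0,-4.6],[0.006,-0.084,0,0,0,-4.6],[0.006,-0.094,0,0,0,-4.6],[0.006,-0.099,0,0,0,-4.6]],
  ],
)

```text
time: 27.27
tool_pos: [0.4574, 0.0862, 0.204]
tcp_rot: [1.0, -0.001, -0.001, 0.001]
ft_force: [-0.7, 1.1, -6.2]
width: 0.031
gripper_force: 30.0
```

```bash
python3 look.py "(.46,.04)" b
```

```text
27.2667 [0.4574 0.0862 0.204 ] 0.03092279068661108 [-0.7  1.1 -6.2]
top 57 [460.5  16.4] [56.  71.5] 89.6 lidtop 366 [0.489 0.017 0.131]
scene 133 [462.  38.] [ 77.1 107.9] 0.9 lidtop 392 [0.489 0.047 0.129]
```

View pics/bscene.png

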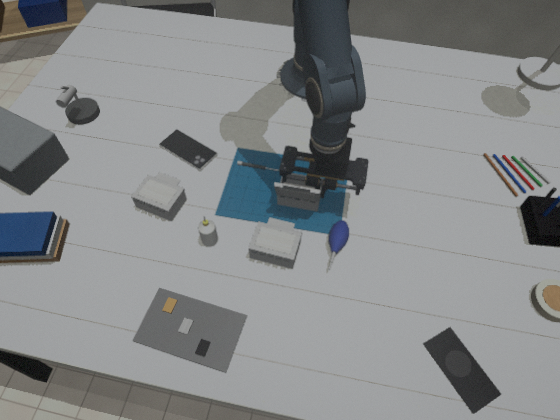

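The open case stands on the mat at about (298,192), square to it, and the other two cases are shut. I'll release, lift straight up and back away.

play_rows(
  steps=[
    [[0,0,0,0,0,0],[0,0,0,0,0,0],[0,0,0,0,0,0],[0,0,0,0,0,0],[0,0,0.01,0,0,0],[0,0,0.04,0,0,0],[0,0,0.08,0,0,0],[0,0,0.12,0,0,0]],
  ],
  gripper=0.3,
)

```text
time: 28.03
tool_pos: [0.457, 0.0889, 0.3259]
tcp_rot: [1.0, 0.001, -0.001, -0.0]
ft_force: [1.0, 0.3, 0.3]
width: 0.295
gripper_force: 0.0
```

play_rows(
  steps=[
    [[0,0,0.04,0,0,0],[0,0,0.08,0,0,0],[0.015,0.03,0.1,0,0,0],[0.03,0.06,0.1,0,0,0],[0.045,0.09,0.1,0,0,0],[0.06,0.12,0.1,0,0,0],[0.075,0.15,0.1,0,0,0],[0.09,0.18,0.1,0,0,0]],
  ],
)

```text
time: 28.7
tool_pos: [0.5477, 0.2701, 0.4254]
tcp_rot: [1.0, 0.001, 0.0, -0.0]
ft_force: [0.5, -0.2, 0.9]
width: 0.301
gripper_force: 0.0
```

play_rows(
  steps=[
    [[0.01,0.035,0,0,0,0],[0.02,0.07,0,0,0,0],[0.03,0.1,0,0,0,0],[0.04,0.12,0,0,0,0],[0.04,0.13,0,0,0,0],[0.04,0.13,0,0,0,0],[0.04,0.13,0,0,0,0],[0.04,0.13,0,0,0,0]],
  ],
)

```text
time: 29.37
tool_pos: [0.5876, 0.397, 0.4247]
tcp_rot: [1.0, -0.0, 0.0, 0.001]
ft_force: [-0.0, 0.9, 0.3]
width: 0.301
gripper_force: 0.0
```

```bash
python3 look.py "(.46,.04)" c
```

```text
29.3667 [0.5876 0.397  0.4247] 0.3010193176712663 [-0.   0.9  0.3]
top 366 [460.8  40.3] [99.9 71.7] 89.6 lidtop 96 [0.524 0.04  0.124]
scene 217 [462.4  36.5] [99.9 78.6] 89.4 lidtop 63 [0.526 0.036 0.125]
```

View pics/ctop.png

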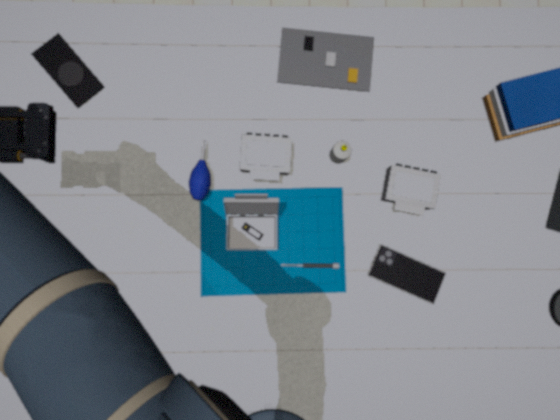

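The case stands on the mat at (252,225), lid open, with the long speaker in it. The middle and right cases are shut where they stood, and the bystanders haven't moved.

```bash
python3 -c "
from cell import arm
print(arm.hand_in())"
```

```text
the job is handed in; nothing more can be done
None
```

I handed the job in at about 29 s of the 72 s allowed. All three lids stood open together first. The left case, which held the longest speaker, now stands open and square on the blue mat with the speaker still in it. The middle and right cases are shut within a few millimetres of where they started, and the bystanders look unmoved in the last picture. The hand-in returned no verdict.

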